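# Stow the sound level meter under the desk riser

## Robot

A 6-joint arm with a two-finger parallel gripper is mounted at the origin on the work surface. World frame = base frame: x ahead of the robot, y to its left, z up, the work surface at z = 0. Lengths are in mm, angles in rad, forces in N, time in s.
With the tool pointing down it reaches from about 250 to 800 mm from the base axis. Payload 3.9 kg.
Tool frame: the origin (TCP) lies on the centre line of the jaws, within the pads' length; the fingertips stand 22 mm ahead of it and the grasp point (between the pads) lies 3 mm ahead of it (env.tcp_to_tips is the distance from the TCP to the fingertips, in mm); z points along the fingers, x is the direction in which the jaws open and shut, and the axes are right-handed (so a half turn about z gives the same grasp; the last joint's range is limited). The gripper opens to 85 mm and grips with 20 to 120 N. Pads are 22 mm wide; open, the fingers measure 114 mm over their backs; the gripper's body (76 mm by 85 mm) begins 54 mm behind the grasp point. The pads swing forward as they close: fully open they stand 13 mm farther back than shut.
Start: joints at [-1.23, 0.26, -0.138, 1.173, 0, 1.571], TCP at [175.472, -494.798, 253.304] pointing down, gripper open.
Joint ranges: [-2.78, 2.78], [-0.83, 1.72], [-1.28, 1.37], [-1.9, 2.12], [-1.57, 1.48], [-3.14, 3.14]. Speed limits (rad/s): [2.57, 2.57, 3.14, 3.14, 3.14, 3.14].

## Interface

Orientations are given as a unit quaternion [x, y, z, w].
In Python, from station import env, cams gives the robot as it stands. The module is installed in compiled form; this text tells all that it offers.
- The arm moves only by the tool drive_tool, never from a script. Its argument "rows" is a list of rows, each an object with "twist": the turn, a rotation vector about the tool's x, y, z in units of 6 degrees (1.0 is 6 degrees), a list of three; "translation": the shift along the tool's x, y, z in cm, a list of three; "grip": the opening, from 0 (shut) to 1 (fully open). A call has 1 to 8 rows; each row shifts and turns the commanded pose from where the row before left it, along the tool's axes as they then stand; what a row does not reach is not made up. A row lasts 1/12 s, in which the tool goes at most 41.7 mm and 7.16 degrees, less where a joint would pass 70% of its speed; a pose out of reach is approached as far as the arm can. A call is refused whole if a number of a shift passes 4.17 or a number of a turn 1, either way. A call with a gripper value outside its range is refused whole. The fingers move at their own pace and stop on an object; the grip force is fixed at half the most. Time passes only in rows, so rows that do not move let the fingers close. It gives the time, the measured TCP pose, the force and the opening at its end, in the units of the state.
- env.get_obs(): the state, without advancing time (a new reading comes with each control period).
- cams.grab_frame(name): name is "scene" or "top" or "wrist"; returns the picture (480x640x3 uint8, red, green, blue); there is no depth.
- cams.calibration(name): a dict with "fx", "fy", "cx", "cy" (pixels), "pose" (4x4, takes a point from camera to world coordinates). Camera axes: x right, y up, looking along -z (the intrinsics and any distortion apply to the point x, -y, -z); pixel columns grow to the right and rows downward; lengths in mm; the calibration is good to about 2 mm. A picture is of the moment at which its call begins: read the wrist's pose just before it. calibration takes no time and is no camera call; for the wrist camera it gives the pose at the moment of the call.
- env.finish_job(): hands the job in, once; it reports no verdict.
The state is a dict: "time": time; "qpos": joint angles; "qvel": joint speeds; "joint_torque": joint torques, N m; "tcp_pos": TCP position; "tool_rot": TCP orientation; "wrist_force": force on the tool from outside, world axes, zero at the start; "moment": the same for the moment, N m; "width": finger opening in mm.
Only numpy, scipy, OpenCV 4.12 (cv2) and the standard library are available. Lean on these libraries where they do the work, as an engineer would, in place of code of your own. Each camera call takes 0.05 s, during which the arm holds its last target.

## Task

Put the sound level meter (the grey handheld with the thin steel nose) into its matching cutout in the foam of the tray and press it fully down, nose pointing away from the tray's black grip. Then slide the tray, grip end last, between the guide rails under the riser until its far end is up against the back stop, and let go. Leave the plain grey handset and the other things on the desk where they are.

Things in the scene. Friction and masses are not known exactly. Their poses are not given: they have to be found in the camera images.
- meter_center (a point): Sound level meter: grey block 95 x 54 x 42 mm (long, wide, high) with a thin steel nose, 18 mm diameter, standing 50 mm out of its front end; 0.25 kg, lying flat, screen and keys up. Point: the centre of the block, 21 mm above its underside. x runs along the block towards the nose, y across its width, z up. Grip it across the 54 mm width.
- meter_nose (a point): Tip of the meter's nose, 97.5 mm along x from the block's centre, 18 mm above the underside. Axes as the meter's.
- meter: The same meter; origin at the centre of the block's underside, axes as above.
- tray: Loose aluminium tray 220 x 110 mm (x, y), 0.6 kg, flat on the desk, filled with dark stiff foam; foam top 25 mm, rim 26 mm above the desk. Origin: middle of its underside. x points away from its grip, to the end that goes under the riser first.
- tray_recess (a point): 31 mm above the tray's origin, same axes: where meter_center lies, axes matching, when the meter is fully down. The cutout is 15 mm deep (floor 10 mm above the desk): 101 x 60 mm for the block, centred here (3 mm to spare all round), and a 23 mm wide slot for the nose on to x = 101 mm. The seated meter stands 27 mm proud of the foam, its top 52 mm above the desk.
- tray_grip (a point): The tray's grip: upright black block, 34 mm along the tray's x, 14 mm thick across y, from 25 to 75 mm above the desk, on the tray's centre line 85 mm behind its middle (x = -85 mm). Point: on its axis, 55 mm above the desk. Pinched across its thickness, it slides and turns the tray.
- riser: Riser: fixed wooden bridge, a board 220 mm deep (x), 360 wide (y), underside 60 mm and top 76 mm above the desk; an instrument fixed on it, 145 mm above the desk, begins 90 mm behind the front edge. Origin: on the desk below the middle of the front edge; x points into the riser, away from the robot, y left.
- riser_mouth (a point): The riser's origin and axes. Two 24 mm high rails along x, 120 mm apart, centred here; their flared mouths stick out 32 mm ahead of the board. Back stop: bar 30 mm high, its face at x = 155 mm. With the tray against it the tray's middle is at x = 45 mm, the grip's at x = -40 mm. A meter lying on the foam instead of in it does not pass under the board.
- handset_center (a point): Bystander: plain grey handset without a nose, 130 x 54 x 42 mm, lying flat; point at its centre, x along it. Not to be moved.
- mug: Bystander: white mug, 80 mm across, 90 mm high; origin at its foot's centre.
- bottle: Bystander: green bottle, 64 mm diameter, 170 mm high; origin at its foot's centre.
- battery: Bystander: black battery pack 75 x 50 x 28 mm; origin at the centre of its underside.
- tape: Bystander: roll of paper tape, 84 mm across, 25 mm high; origin at the centre of its underside.
- deskmic: Bystander: small desk microphone on a 90 mm round foot, 170 mm high; origin at its foot's centre.
Mind the look-alikes: they are no part of the job. What is shaped like the meter but blue is not meant.

How it is judged:
By the outcome, as a careful person would: the job done as asked, in the order asked, and still so for the second after the job is handed in, with the robot touching nothing.
It also fails if it takes over 64 s, if anything falls off the work surface, if the arm or the gripper's body presses on something with over 40 N, if the wrist force passes 120 N, or if a joint passes its speed limit or range.

## Working session

There is one attempt and no reset: what is moved stays moved. The work goes in short steps, Python scripts to look and compute and a tool call to move; the robot and the scene stay as the last step left them, time stands still between calls to the robot, and variables do not carry over. Pictures are saved under pics/ and viewed, and the job is handed in when it is done.

Besides the shell and the picture viewer there is one more tool, called after "Call:" as name(argument=value, ...), one argument or row to a line, values as JSON. drive_tool: Moves the arm, as the interface text tells. Its arguments: {"type":"object","properties":{"rows":{"type":"array"}},"required":["rows"]}

```bash
mkdir -p pics
cat > h.py <<'E'
import numpy as np, cv2
from station import env, cams
def save(img,name): cv2.imwrite('pics/'+name,cv2.cvtColor(img,cv2.COLOR_RGB2BGR))
def load(name): return cv2.cvtColor(cv2.imread('pics/'+name),cv2.COLOR_BGR2RGB)
def ray(cal,u,v):
    d=np.array([(u-cal['cx'])/cal['fx'],-(v-cal['cy'])/cal['fy'],-1.])
    P=np.array(cal['pose']); return P[:3,3],P[:3,:3]@d
def onz(cal,u,v,z):
    o,d=ray(cal,u,v); return o+d*(z-o[2])/d[2]
def proj(cal,p):
    P=np.array(cal['pose']); q=P[:3,:3].T@(np.array(p)-P[:3,3]); 
    return cal['cx']+cal['fx']*q[0]/-q[2], cal['cy']-cal['fy']*q[1]/-q[2]
E
python3 - <<'E'
from h import *
print(env.get_obs())
for n in('scene','top'):
    save(cams.grab_frame(n),n+'0.png'); print(n,cams.calibration(n))
E
```

```text
{'time': 0.0, 'qpos': array([-1.22998228e+00,  2.60651913e-01, -1.39390896e-01,  1.17266994e+00,
       -2.14853795e-05,  1.57079144e+00]), 'qvel': array([-0.00222916, -0.00012902, -0.00013618,  0.00180607, -0.00128211,
       -0.00127686]), 'joint_torque': array([-2.86745590e-04, -4.05673528e+01,  2.53924799e+01,  1.87695696e-02,
       -7.52490064e-05,  1.61299326e-06]), 'tcp_pos': array([ 175.26462752, -494.20533095,  252.47341735]), 'tool_rot': array([ 8.16779599e-01, -5.76949017e-01, -7.88841101e-04, -5.44067343e-04]), 'wrist_force': array([0.02483481, 0.81724681, 0.17991584]), 'moment': array([ 0.01950427, -0.05379246,  0.01657096]), 'width': 85.29268361389325}
scene {'fx': 444.8317485510786, 'fy': 444.8317485510786, 'cx': 318.39344366982374, 'cy': 247.57627116160182, 'pose': array([[-9.45890390e-02, -8.48077667e-01,  5.21360896e-01,
         1.05689337e+03],
       [ 9.95510467e-01, -7.87707919e-02,  5.24792502e-02,
         7.30581623e+01],
       [-3.43846946e-03,  5.23984191e-01,  8.51721048e-01,
         9.55726757e+02],
       [ 0.00000000e+00,  0.00000000e+00,  0.00000000e+00,
         1.00000000e+00]])}
top {'fx': 582.0899984214398, 'fy': 582.0899984214398, 'cx': 314.65830713452056, 'cy': 239.2999331651512, 'pose': array([[-1.00468814e-02,  9.90654340e-01, -1.36025873e-01,
         3.05112995e+02],
       [-9.99785299e-01, -1.24172020e-02, -1.65882463e-02,
         1.84491775e+01],
       [-1.81222790e-02,  1.35830008e-01,  9.90566400e-01,
         1.44053093e+03],
       [ 0.00000000e+00,  0.00000000e+00,  0.00000000e+00,
         1.00000000e+00]])}
```

View pics/scene0.png

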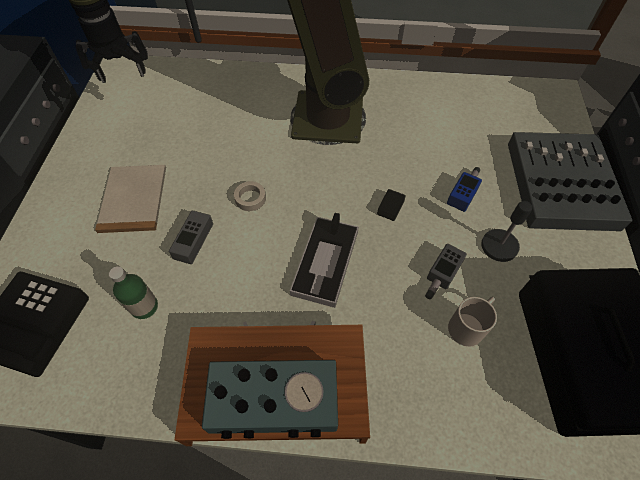

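View pics/top0.png

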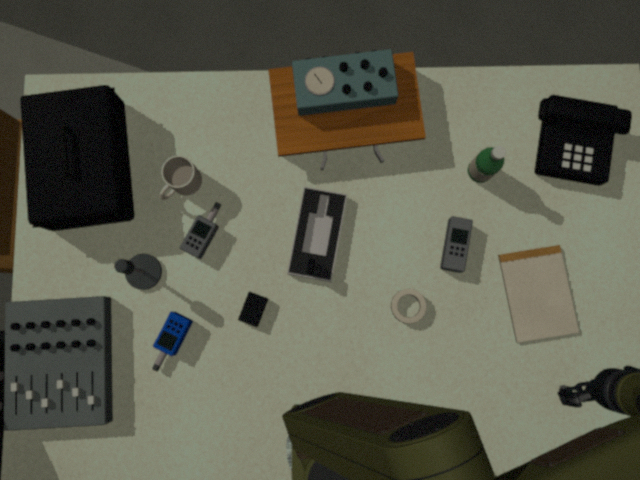

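The scene has three look-alikes in the top view. A grey block with a steel nose is at (200,237), nose tip about (217,206). A blue one with a nose is at (172,335). A plain grey handset without a nose is at (457,244). The first fits the meter, and I'll confirm it in a crop.

Run:
```python
from h import *
im=load('top0.png')
a=cv2.resize(im[130:270,150:250],None,fx=4,fy=4,interpolation=cv2.INTER_CUBIC)
b=cv2.resize(im[170:290,270:370],None,fx=4,fy=4,interpolation=cv2.INTER_CUBIC)
b=cv2.copyMakeBorder(b,0,80,0,0,cv2.BORDER_CONSTANT)
save(np.clip(np.hstack([a,b]).astype(int)*3//2,0,255).astype(np.uint8),'c1.png')
im=load('scene0.png')
a=cv2.resize(im[230:310,410:490],None,fx=5,fy=5,interpolation=cv2.INTER_CUBIC)
b=cv2.resize(im[205:315,283:363],None,fx=5,fy=5,interpolation=cv2.INTER_CUBIC)
a=cv2.copyMakeBorder(a,0,150,0,0,cv2.BORDER_CONSTANT)
save(np.clip(np.hstack([a,b]).astype(int)*3//2,0,255).astype(np.uint8),'c2.png')
```

```text
(no output)
```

View pics/c1.png

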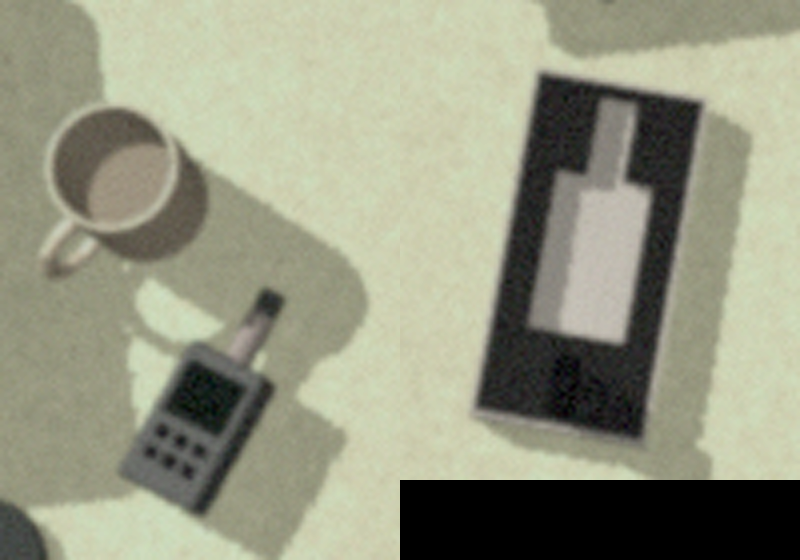

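View pics/c2.png

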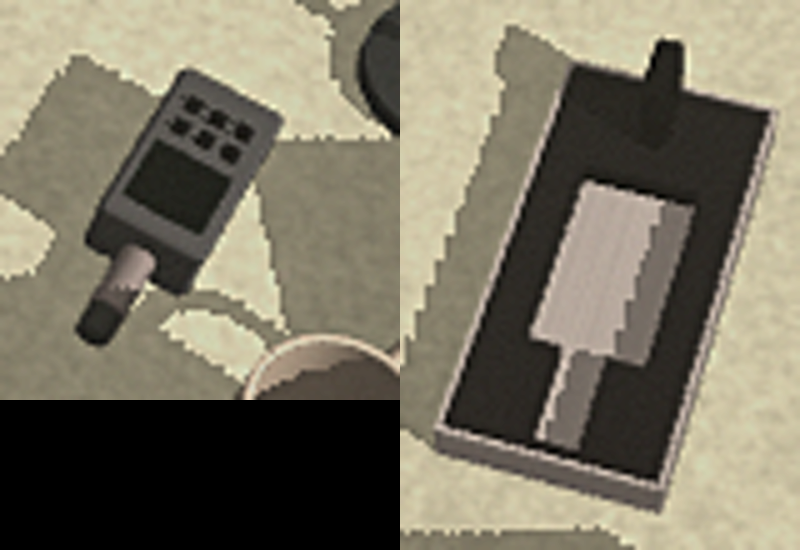

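Run:
```python
from h import *
T=cams.calibration('top');S=cams.calibration('scene')
def conv(pts,ox,oy,k): return [((a+.5)/k-.5+ox,(b+.5)/k-.5+oy) for a,b in pts]
def rep(n,cal,px,z):
    P=np.array([onz(cal,u,v,z) for u,v in px])[:,:2]
    c=P.mean(0); e=[np.linalg.norm(P[(i+1)%4]-P[i]).round(1) for i in range(4)]
    d=(P[0]+P[1]-P[2]-P[3]); print(n,c.round(1),'edges',e,'ang',np.degrees(np.arctan2(d[1],d[0])).round(1))
# order FL FR BR BL
rep('meter top',T,conv([(192,343),(264,378),(192,510),(120,470)],150,130,4),42)
rep('meter scn',S,conv([(195,248),(103,208),(187,68),(283,120)],410,230,5),42)
rep('tray top',T,conv([(140,73),(303,102),(242,438),(75,412)],270,170,4),26)
rep('tray scn',S,conv([(260,485),(37,430),(172,65),(378,112)],283,205,5),26)
for n,cal,px,z in(('noseT',T,conv([(268,295)],150,130,4),18),('noseS',S,conv([(92,335)],410,230,5),18),
 ('slotT',T,conv([(218,100)],270,170,4),10),('slotS',S,conv([(160,445)],283,205,5),10)):
    print(n,onz(cal,*px[0],z).round(1))
# riser board front edge by orange mask
for n,cal in(('top',T),('scene',S)):
    im=load(n+'0.png'); hsv=cv2.cvtColor(im,cv2.COLOR_RGB2HSV)
    m=cv2.inRange(hsv,(5,110,60),(18,255,255)); m[:, :150 if n=='scene' else 250]=0
    if n=='scene': m[:300]=0
    k=cv2.connectedComponentsWithStats(m); 
    for s in k[2][1:]:
        if s[4]>100: print(n,s)
T4=cv2.resize(load('top0.png')[30:190,250:450],None,fx=4,fy=4,interpolation=cv2.INTER_CUBIC)
S4=cv2.resize(load('scene0.png')[310:450,170:380],None,fx=3.8,fy=3.8,interpolation=cv2.INTER_CUBIC)
save(T4,'c3.png');save(S4,'c4.png')
```

```text
meter top [509.2 326.9] edges [np.float64(49.8), np.float64(91.1), np.float64(50.9), np.float64(88.7)] ang -28.3
meter scn [507.8 325.6] edges [np.float64(44.9), np.float64(92.3), np.float64(50.8), np.float64(86.5)] ang -29.9
tray top [514.2  35.8] edges [np.float64(102.7), np.float64(211.5), np.float64(102.9), np.float64(214.4)] ang -11.1
tray scn [513.8  35.4] edges [np.float64(106.5), np.float64(216.1), np.float64(108.1), np.float64(215.3)] ang -11.5
noseT [594.  286.1  18. ]
noseS [592.1 280.6  18. ]
slotT [614.3  17.5  10. ]
slotS [605.1  17.9  10. ]
top [ 269   52  157  104 7777]
top [499 246  62  16 407]
scene [ 174  325  196  118 9658]
```

View pics/c3.png

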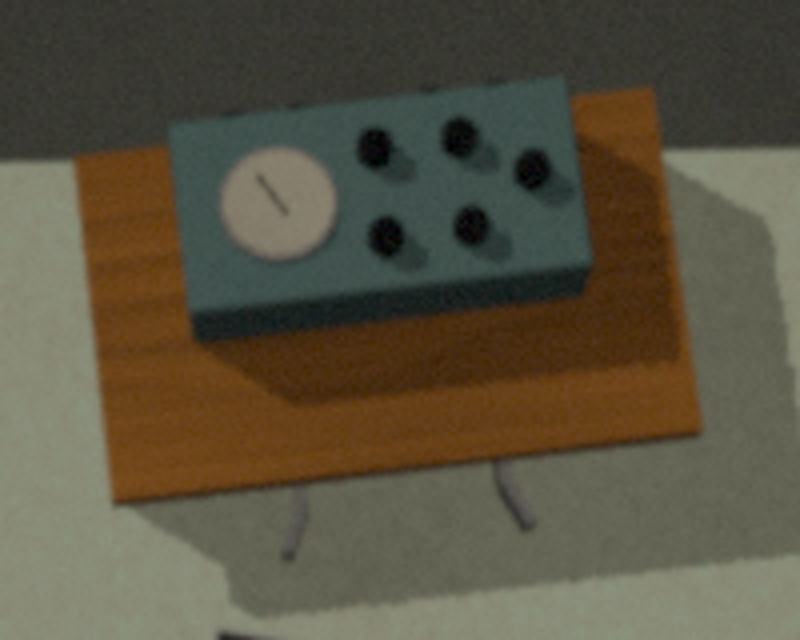

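View pics/c4.png

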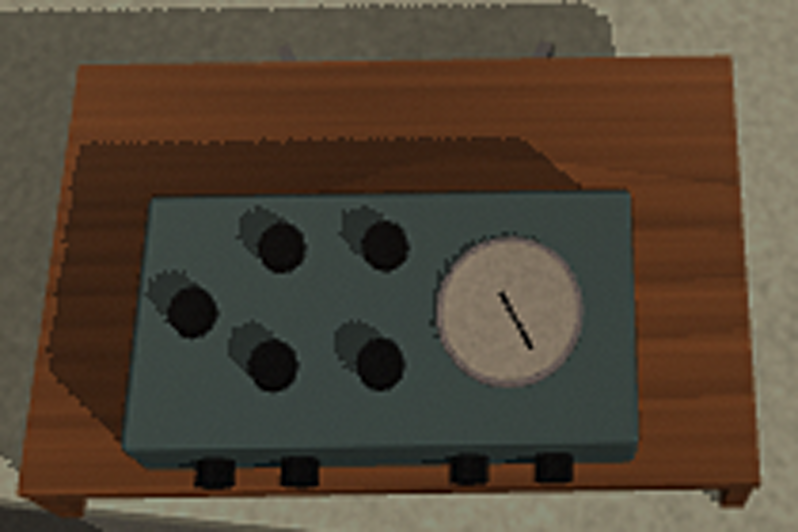

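Run:
```python
from h import *
T=cams.calibration('top');S=cams.calibration('scene')
def conv(pts,ox,oy,k): return [((a+.5)/k-.5+ox,(b+.5)/k-.5+oy) for a,b in pts]
for n,cal,px in(('T',T,conv([(114,497),(701,430),(655,88),(77,158)],250,30,4)),('S',S,conv([(732,57),(78,66),(20,490),(758,487)],170,310,3.8))):
    P=np.array([onz(cal,u,v,76)[:2] for u,v in px])
    e=[np.linalg.norm(P[(i+1)%4]-P[i]).round(1) for i in range(4)]
    d=P[0]-P[1]; d2=P[3]+P[2]-P[0]-P[1]
    print(n,P.round(1).tolist(),'mid',((P[0]+P[1])/2).round(1),e,'ang y',np.degrees(np.arctan2(-d[0],d[1])).round(2),'ang x',np.degrees(np.arctan2(d2[1],d2[0])).round(2))
# flare tips, rails top z=24
for q in conv([(290,557),(527,525),(300,490),(500,463)],250,30,4): print(onz(T,*q,24).round(1))
o=env.get_obs(); from scipy.spatial.transform import Rotation as R
print(R.from_quat(o['tool_rot']).as_matrix().round(3))
W=cams.calibration('wrist');print(W['fx'],W['cx'],W['cy']); M=R.from_quat(o['tool_rot']).as_matrix()
print(M.T@(W['pose'][:3,3]-o['tcp_pos']), (M.T@W['pose'][:3,:3]).round(3))
```

```text
T [[702.1, 127.5], [738.3, -227.5], [956.9, -207.0], [918.0, 150.1]] mid [720.2 -50. ] [np.float64(356.9), np.float64(219.5), np.float64(359.3), np.float64(217.1)] ang y 5.83 ang x 5.66
S [[698.8, 128.4], [737.7, -230.1], [953.3, -204.9], [918.3, 150.5]] mid [718.2 -50.8] [np.float64(360.6), np.float64(217.1), np.float64(357.0), np.float64(220.6)] ang y 6.19 ang x 6.2
[676.9  21.7  24. ]
[ 695.2 -126.5   24. ]
[719.9  15.   24. ]
[ 735.5 -110.6   24. ]
[[ 0.334 -0.942 -0.001]
 [-0.942 -0.334  0.002]
 [-0.002  0.    -1.   ]]
418.3022122865976 315.91357634294303 237.570938974967
[   0.72658389  -76.72522126 -120.39881155] [[ 1.     0.    -0.   ]
 [ 0.    -0.954 -0.298]
 [-0.     0.298 -0.954]]
```

The crop confirms it: the grey meter, screen up, has its steel nose at c1 (268,295), pointing away from the robot and slightly right. The tray cutout's nose slot also points away from the grip.

| Item | Position (mm) | Angle |
|---|---|---|
| Meter | about (508.5, 326) | about -28.5° |
| Tray | about (514, 35.6) | about -11.3° |
| Riser origin | about (719, -50.4) | about +5.9° |

The two views agree to within 2 mm. First I turn the tool, then travel.

Call:
drive_tool(
  rows=[
    {"twist": [0, 0, -1], "translation": [0, 0, 0], "grip": 1},
    {"twist": [0, 0, -1], "translation": [0, 0, 0], "grip": 1},
    {"twist": [0, 0, -1], "translation": [0, 0, 0], "grip": 1},
    {"twist": [0, 0, -1], "translation": [0, 0, 0], "grip": 1},
    {"twist": [0, 0, -1], "translation": [0, 0, 0], "grip": 1},
    {"twist": [0, 0, -1], "translation": [0, 0, 0], "grip": 1},
    {"twist": [0, 0, -1], "translation": [0, 0, 0], "grip": 1},
    {"twist": [0, 0, -1], "translation": [0, 0, 0], "grip": 1},
  ],
)

```text
time: 0.77
tcp_pos: [175.3, -494.4, 252.8]
tool_rot: [0.981, -0.192, -0.0, -0.001]
wrist_force: [-0.1, 0.4, 0.8]
width: 85.7
```

Call:
drive_tool(
  rows=[
    {"twist": [0, 0, -1], "translation": [0, 0, 0], "grip": 1},
    {"twist": [0, 0, -1], "translation": [0, 0, 0], "grip": 1},
    {"twist": [0, 0, -1], "translation": [0, 0, 0], "grip": 1},
    {"twist": [0, 0, -1], "translation": [0, 0, 0], "grip": 1},
    {"twist": [0, 0, -1], "translation": [0, 0, 0], "grip": 1},
    {"twist": [0, 0, -1], "translation": [0, 0, 0], "grip": 1},
    {"twist": [0, 0, -1], "translation": [0, 0, 0], "grip": 1},
    {"twist": [0, 0, -1], "translation": [0, 0, 0], "grip": 1},
  ],
)

```text
time: 1.43
tcp_pos: [175.4, -494.4, 252.8]
tool_rot: [0.975, 0.223, -0.0, -0.001]
wrist_force: [-0.3, -0.6, 0.6]
width: 85.4
```

Call:
drive_tool(
  rows=[
    {"twist": [0, 0, -1], "translation": [0, 0, 0], "grip": 1},
    {"twist": [0, 0, -1], "translation": [0, 0, 0], "grip": 1},
    {"twist": [0, 0, -1], "translation": [0, 0, 0], "grip": 1},
    {"twist": [0, 0, -1], "translation": [0, 0, 0], "grip": 1},
    {"twist": [0, 0, -1], "translation": [0, 0, 0], "grip": 1},
    {"twist": [0, 0, -1], "translation": [0, 0, 0], "grip": 1},
    {"twist": [0, 0, 0], "translation": [0, 0, 0], "grip": 1},
  ],
)

```text
time: 2.02
tcp_pos: [175.4, -494.5, 252.8]
tool_rot: [0.859, 0.512, 0.0, -0.001]
wrist_force: [0.4, -0.8, -0.7]
width: 85.5
```

```bash
cat >> h.py <<'E'
from scipy.spatial.transform import Rotation as R
def goto(p,yawx=None,n=None):
    """shift to world p along the tool's axes (cm), and turn left so that tool x has angle yawx (deg)"""
    o=env.get_obs(); M=R.from_quat(o['tool_rot']).as_matrix()
    d=M.T@(np.array(p)-o['tcp_pos'])/10; L=np.linalg.norm(d)
    yaw=np.degrees(np.arctan2(M[1,0],M[0,0]))
    print('t',round(o['time'],2),'tcp',o['tcp_pos'].round(1),'yaw x',yaw.round(2),'tilt',M[:,2].round(4),'w',round(o['width'],1),'F',o['wrist_force'].round(1),'q',o['qpos'].round(2))
    n=n or int(np.ceil(L/4.0)) or 1
    print('total cm',d.round(3),'rows',n,'each',(d/n).round(3))
    if yawx is not None: print('twist z units',round(-((yawx-yaw+180)%360-180)/6,3))
E
python3 - <<'E'
from h import *
goto([508.5,326,200],61.5)
print(env.tcp_to_tips)
T=cams.calibration('top')
print('mug',onz(T,177.3,172.3,90), 'handle', onz(T,162,196,50))
E
```

```text
t 2.02 tcp [ 175.4 -494.5  252.8] yaw x 61.62 tilt [-4.0e-04  1.1e-03 -1.0e+00] w 85.5 F [ 0.4 -0.8 -0.7] q [-1.23  0.26 -0.14  1.17  0.   -0.73]
total cm [88.016 -9.682  5.356] rows 23 each [ 3.827 -0.421  0.233]
twist z units 0.02
22.0
mug [656.32458708 367.79543996  90.        ] handle [607.74688287 414.4511293   50.        ]
```

Call:
drive_tool(
  rows=[
    {"twist": [0, 0, 0], "translation": [3.83, -0.42, 0.23], "grip": 1},
    {"twist": [0, 0, 0], "translation": [3.83, -0.42, 0.23], "grip": 1},
    {"twist": [0, 0, 0], "translation": [3.83, -0.42, 0.23], "grip": 1},
    {"twist": [0, 0, 0], "translation": [3.83, -0.42, 0.23], "grip": 1},
    {"twist": [0, 0, 0], "translation": [3.83, -0.42, 0.23], "grip": 1},
    {"twist": [0, 0, 0], "translation": [3.83, -0.42, 0.23], "grip": 1},
    {"twist": [0, 0, 0], "translation": [3.83, -0.42, 0.23], "grip": 1},
    {"twist": [0, 0, 0], "translation": [3.83, -0.42, 0.23], "grip": 1},
  ],
)

```text
time: 2.68
tcp_pos: [292.0, -207.7, 234.7]
tool_rot: [0.86, 0.51, 0.0, 0.0]
wrist_force: [0.8, -0.0, 0.1]
width: 85.3
```

Call:
drive_tool(
  rows=[
    {"twist": [0, 0, 0], "translation": [3.83, -0.42, 0.23], "grip": 1},
    {"twist": [0, 0, 0], "translation": [3.83, -0.42, 0.23], "grip": 1},
    {"twist": [0, 0, 0], "translation": [3.83, -0.42, 0.23], "grip": 1},
    {"twist": [0, 0, 0], "translation": [3.83, -0.42, 0.23], "grip": 1},
    {"twist": [0, 0, 0], "translation": [3.83, -0.42, 0.23], "grip": 1},
    {"twist": [0, 0, 0], "translation": [3.83, -0.42, 0.23], "grip": 1},
    {"twist": [0, 0, 0], "translation": [3.83, -0.42, 0.23], "grip": 1},
    {"twist": [0, 0, 0], "translation": [3.83, -0.42, 0.23], "grip": 1},
  ],
)

```text
time: 3.35
tcp_pos: [408.6, 78.0, 216.4]
tool_rot: [0.86, 0.51, -0.0, 0.0]
wrist_force: [0.9, -1.0, 0.4]
width: 85.5
```

Call:
drive_tool(
  rows=[
    {"twist": [0, 0, 0], "translation": [3.83, -0.42, 0.23], "grip": 1},
    {"twist": [0, 0, 0], "translation": [3.83, -0.42, 0.23], "grip": 1},
    {"twist": [0, 0, 0], "translation": [3.83, -0.42, 0.23], "grip": 1},
    {"twist": [0, 0, 0], "translation": [3.83, -0.42, 0.23], "grip": 1},
    {"twist": [0, 0, 0], "translation": [3.83, -0.42, 0.23], "grip": 1},
    {"twist": [0, 0, 0], "translation": [3.83, -0.42, 0.23], "grip": 1},
    {"twist": [0, 0, 0], "translation": [3.83, -0.42, 0.23], "grip": 1},
    {"twist": [0, 0, 0], "translation": [0, 0, 0], "grip": 1},
  ],
)

```text
time: 4.02
tcp_pos: [513.0, 332.0, 198.6]
tool_rot: [0.859, 0.512, 0.002, -0.001]
wrist_force: [1.2, -1.0, 0.3]
width: 85.3
```

Run:
```python
from h import *
goto([508.5,326,200],61.5)
np.save('w1.npy',cams.calibration('wrist')['pose'])
save(cams.grab_frame('wrist'),'w1.png')
goto([508.5,326,200],61.5)
```

```text
t 4.02 tcp [513.  332.  198.6] yaw x 61.63 tilt [ 0.0017  0.0036 -1.    ] w 85.3 F [ 1.2 -1.   0.3] q [ 0.57  0.43 -0.03  1.11  0.    1.07]
total cm [-0.74  -0.106 -0.142] rows 1 each [-0.74  -0.106 -0.142]
twist z units 0.021
t 4.07 tcp [511.4 328.8 198.8] yaw x 61.58 tilt [-3.e-04  3.e-04 -1.e+00] w 85.3 F [-1.4 -0.5  0.3] q [ 0.57  0.43 -0.03  1.11  0.    1.07]
total cm [-0.384 -0.118 -0.121] rows 1 each [-0.384 -0.118 -0.121]
twist z units 0.013
```

View pics/w1.png

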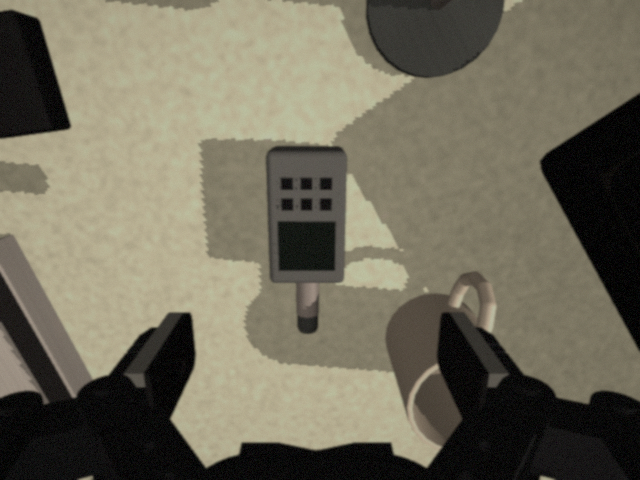

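Wrist view: the meter's top face runs from about (267,150) and (346,149) at the back to (270,281) and (344,281) at the front. The nose tip is at (308,331).

Run:
```python
from h import *
W=cams.calibration('wrist'); W['pose']=np.load('w1.npy')
im=load('w1.png'); save(cv2.resize(im[130:350,240:370],None,fx=2.7,fy=2.7),'w1c.png')
hsv=cv2.cvtColor(im,cv2.COLOR_RGB2HSV)
P=np.array([onz(W,u,v,42)[:2] for u,v in [(270,281),(344,281),(346,150),(267,151)]])
print(P.round(1),P.mean(0)); d=P[0]+P[1]-P[2]-P[3]; print(np.degrees(np.arctan2(d[1],d[0])))
print([np.linalg.norm(P[(i+1)%4]-P[i]).round(1) for i in range(4)])
print(onz(W,308,331,18))
```

```text
[[536.  282.7]
 [561.3 329.3]
 [479.8 372.7]
 [455.9 327.1]] [508.24273724 327.95574341]
-28.537315312245536
[np.float64(53.0), np.float64(92.3), np.float64(51.5), np.float64(91.6)]
[596.27881585 280.30338711  18.        ]
```

View pics/w1c.png

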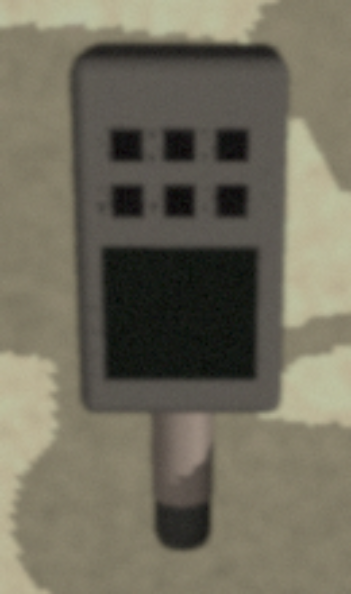

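Run:
```python
from h import *
goto([508.4,327,41],61.5,5)
```

```text
t 4.07 tcp [511.4 328.8 198.8] yaw x 61.58 tilt [-3.e-04  3.e-04 -1.e+00] w 85.3 F [-1.4 -0.5  0.3] q [ 0.57  0.43 -0.03  1.11  0.    1.07]
total cm [-0.302 -0.168 15.779] rows 5 each [-0.06  -0.034  3.156]
twist z units 0.013
```

Call:
drive_tool(
  rows=[
    {"twist": [0, 0, 0], "translation": [0, 0, 3], "grip": 1},
    {"twist": [0, 0, 0], "translation": [0, 0, 3], "grip": 1},
    {"twist": [0, 0, 0], "translation": [0, 0, 3], "grip": 1},
    {"twist": [0, 0, 0], "translation": [0, 0, 1], "grip": 1},
    {"twist": [0, 0, 0], "translation": [0, 0, 0], "grip": 1},
    {"twist": [0, 0, 0], "translation": [0, 0, 0], "grip": 1},
    {"twist": [0, 0, 0], "translation": [0, 0, 0], "grip": 1},
  ],
)

```text
time: 4.65
tcp_pos: [511.7, 325.9, 102.3]
tool_rot: [0.86, 0.511, 0.001, -0.0]
wrist_force: [-0.4, 0.9, 0.0]
width: 85.7
```

Run:
```python
from h import *
goto([508.4,327,41],61.5)
```

```text
t 4.65 tcp [511.7 325.9 102.3] yaw x 61.47 tilt [ 0.0025  0.0015 -1.    ] w 85.7 F [-0.4  0.9  0. ] q [ 0.57  0.49 -0.19  0.88 -0.    1.07]
total cm [-0.077 -0.349  6.133] rows 2 each [-0.039 -0.174  3.067]
twist z units -0.005
```

Call:
drive_tool(
  rows=[
    {"twist": [0, 0, 0], "translation": [-0.05, -0.3, 2.5], "grip": 1},
    {"twist": [0, 0, 0], "translation": [0, 0, 2.5], "grip": 1},
    {"twist": [0, 0, 0], "translation": [0, 0, 1.1], "grip": 1},
    {"twist": [0, 0, 0], "translation": [0, 0, 0], "grip": 1},
    {"twist": [0, 0, 0], "translation": [0, 0, 0], "grip": 0.5},
    {"twist": [0, 0, 0], "translation": [0, 0, 0], "grip": 0},
    {"twist": [0, 0, 0], "translation": [0, 0, 0], "grip": 0},
    {"twist": [0, 0, 0], "translation": [0, 0, 0], "grip": 0},
  ],
)

```text
time: 5.32
tcp_pos: [509.2, 327.5, 41.6]
tool_rot: [0.859, 0.511, 0.002, -0.0]
wrist_force: [0.1, 0.7, 5.1]
width: 52.6
```

Call:
drive_tool(
  rows=[
    {"twist": [0, 0, 0], "translation": [0, 0, 0], "grip": 0},
    {"twist": [0, 0, 0], "translation": [0, 0, 0], "grip": 0},
    {"twist": [0, 0, 0], "translation": [0, 0, 0], "grip": 0},
    {"twist": [0, 0, 0], "translation": [0, 0, 0], "grip": 0},
  ],
)

```text
time: 5.65
tcp_pos: [509.2, 327.5, 41.6]
tool_rot: [0.859, 0.511, 0.002, 0.0]
wrist_force: [0.0, -1.0, 6.2]
width: 53.1
```

Run:
```python
from h import *
goto([508.4,327,41],61.5)
save(cams.grab_frame('wrist'),'w2.png')
```

```text
t 5.65 tcp [509.2 327.5  41.6] yaw x 61.52 tilt [ 0.0035  0.0021 -1.    ] w 53.1 F [ 0.  -1.   6.2] q [ 0.57  0.55 -0.27  0.75 -0.    1.07]
total cm [-0.082 -0.047  0.058] rows 1 each [-0.082 -0.047  0.058]
twist z units 0.003
```

View pics/w2.png

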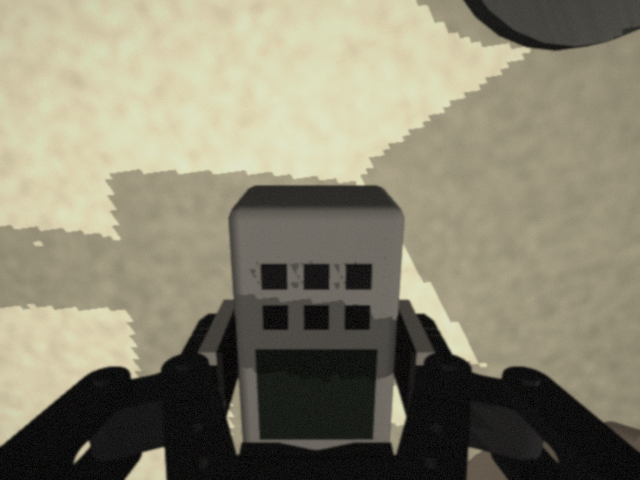

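Run:
```python
from h import *
W=cams.calibration('wrist'); o=env.get_obs(); M=R.from_quat(o['tool_rot']).as_matrix()
for u,v in[(235,212),(400,212),(243,442),(392,442),(316,208)]:
    print((M.T@(onz(W,u,v,42)-o['tcp_pos'])).round(1))
goto([509.2,327.5,120])
```

```text
[-23.9 -45.6  -0.6]
[ 24.7 -45.6  -0.4]
[-25.9  38.2  -0.4]
[26.9 38.3 -0.3]
[ -0.  -46.8  -0.5]
t 5.7 tcp [509.2 327.5  41.6] yaw x 61.52 tilt [ 0.0035  0.0021 -1.    ] w 53.0 F [-0.6 -0.5  7.3] q [ 0.57  0.55 -0.27  0.75 -0.    1.07]
total cm [ 0.026  0.017 -7.843] rows 2 each [ 0.013  0.008 -3.922]
```

Call:
drive_tool(
  rows=[
    {"twist": [0, 0, 0], "translation": [0, 0, -1.5], "grip": 0},
    {"twist": [0, 0, 0], "translation": [0, 0, -2.5], "grip": 0},
    {"twist": [0, 0, 0], "translation": [0, 0, -3], "grip": 0},
    {"twist": [0, 0, -0.95], "translation": [0, 0, -1], "grip": 0},
    {"twist": [0, 0, -0.95], "translation": [0, 0, 0], "grip": 0},
    {"twist": [0, 0, -0.95], "translation": [0, 0, 0], "grip": 0},
    {"twist": [0, 0, 0], "translation": [0, 0, 0], "grip": 0},
  ],
)

```text
time: 6.28
tcp_pos: [507.7, 326.6, 120.1]
tool_rot: [0.773, 0.634, 0.0, 0.0]
wrist_force: [0.5, 0.2, -2.4]
width: 52.4
```

Run:
```python
from h import *
goto([514,35.6,120],78.7)
```

```text
t 6.28 tcp [507.7 326.6 120.1] yaw x 78.71 tilt [ 7.e-04  4.e-04 -1.e+00] w 52.4 F [ 0.5  0.2 -2.4] q [ 0.57  0.47 -0.17  0.92  0.    0.77]
total cm [-2.8419e+01  6.3110e+00 -1.0000e-03] rows 8 each [-3.552  0.789 -0.   ]
twist z units 0.002
```

Call:
drive_tool(
  rows=[
    {"twist": [0, 0, 0], "translation": [-1.5, 0.3, 0], "grip": 0},
    {"twist": [0, 0, 0], "translation": [-3.5, 0.8, 0], "grip": 0},
    {"twist": [0, 0, 0], "translation": [-3.5, 0.8, 0], "grip": 0},
    {"twist": [0, 0, 0], "translation": [-3.5, 0.8, 0], "grip": 0},
    {"twist": [0, 0, 0], "translation": [-3.5, 0.8, 0], "grip": 0},
    {"twist": [0, 0, 0], "translation": [-3, 0.6, 0], "grip": 0},
    {"twist": [0, 0, 0], "translation": [0, 0, 0], "grip": 0},
    {"twist": [0, 0, 0], "translation": [0, 0, 0], "grip": 0},
  ],
)

```text
time: 6.95
tcp_pos: [510.6, 134.9, 119.3]
tool_rot: [0.775, 0.631, -0.001, -0.0]
wrist_force: [0.1, -0.0, -1.3]
width: 52.6
```

Run:
```python
from h import *
goto([514,35.6,120],78.7)
np.save('w3.npy',cams.calibration('wrist')['pose'])
save(cams.grab_frame('wrist'),'w3.png')
```

```text
t 6.95 tcp [510.6 134.9 119.3] yaw x 78.3 tilt [-1.3e-03 -3.0e-04 -1.0e+00] w 52.6 F [ 0.1 -0.  -1.3] q [ 0.26  0.36 -0.37  0.85  0.    0.46]
total cm [-9.655  2.344 -0.072] rows 3 each [-3.218  0.781 -0.024]
twist z units -0.066
```

View pics/w3.png

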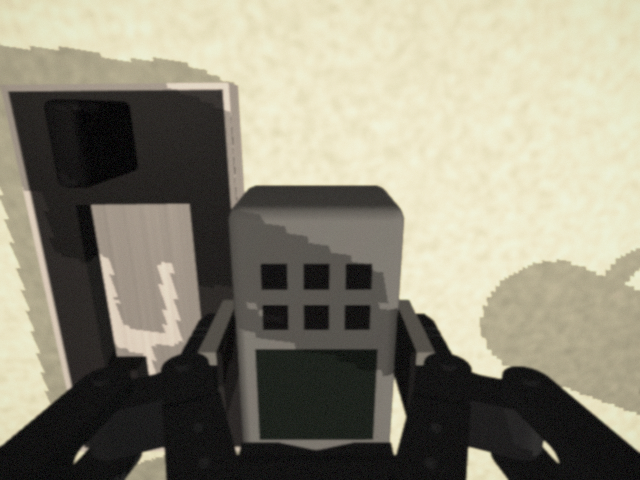

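The wrist view shows the tray rim's back edge from (8,91) to (229,90). At foam level the recess's back edge runs from (77,205) to (190,204).

Run:
```python
from h import *
W=cams.calibration('wrist'); W['pose']=np.load('w3.npy')
a=onz(W,8,91,26)[:2];b=onz(W,229,90,26)[:2];print(a,b,np.linalg.norm(a-b),'yaw',np.degrees(np.arctan2(*(b-a)[::-1])))
yaw=np.radians(-11.3);x=np.array([np.cos(yaw),np.sin(yaw)])
print('centre from rim',(a+b)/2+110*x)
a=onz(W,77,205,25)[:2];b=onz(W,190,204,25)[:2];print(a,b,np.linalg.norm(a-b),'yaw',np.degrees(np.arctan2(*(b-a)[::-1])))
print('centre from recess',(a+b)/2+50.5*x)
# recess right edge direction
p=onz(W,190,204,25)[:2];q=onz(W,203,320,25)[:2];print('edge ang',np.degrees(np.arctan2(*(q-p)[::-1])))
# left rim
p=onz(W,9,95,26)[:2];q=onz(W,66,385,26)[:2];print('edge ang',np.degrees(np.arctan2(*(q-p)[::-1])))
# refined rim edges in the top image: bright rim corners already (514.2,35.8,-11.1)
save(cv2.resize(load('w3.png')[60:400,0:260],None,fx=2.3,fy=1.7),'w3c.png')
```

```text
[399.37864788   5.65040269] [420.59821434 110.29256619] 106.77196440342682 yaw 78.53687350346938
centre from rim [517.85604355  36.41740858]
[459.41425078  16.9394107 ] [470.92704312  75.22042303] 59.40724522642424 yaw 78.82569470961351
centre from recess [514.69168721  36.18463658]
edge ang -10.525028405753075
edge ang -12.257843057270515
```

View pics/w3c.png

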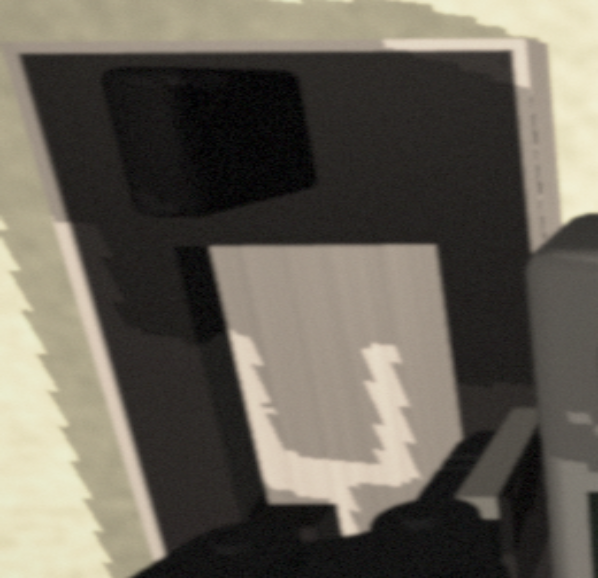

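Run:
```python
from h import *
goto([514.1,36.1,80],78.7,4)
```

```text
t 7.0 tcp [511.1 136.2 119.4] yaw x 78.43 tilt [-4.e-04  3.e-04 -1.e+00] w 52.5 F [-0.7  0.2 -2.4] q [ 0.26  0.36 -0.36  0.85  0.    0.46]
total cm [-9.748  2.302  3.936] rows 4 each [-2.437  0.576  0.984]
twist z units -0.045
```

Call:
drive_tool(
  rows=[
    {"twist": [0, 0, -0.05], "translation": [-2.45, 0.58, 0], "grip": 0},
    {"twist": [0, 0, 0], "translation": [-2.45, 0.58, 0], "grip": 0},
    {"twist": [0, 0, 0], "translation": [-2.45, 0.57, 1], "grip": 0},
    {"twist": [0, 0, 0], "translation": [-2.4, 0.57, 2.5], "grip": 0},
    {"twist": [0, 0, 0], "translation": [0, 0, 0.5], "grip": 0},
    {"twist": [0, 0, 0], "translation": [0, 0, 0], "grip": 0},
    {"twist": [0, 0, 0], "translation": [0, 0, 0], "grip": 0},
    {"twist": [0, 0, 0], "translation": [0, 0, 0], "grip": 0},
  ],
)

```text
time: 7.67
tcp_pos: [515.8, 38.4, 80.0]
tool_rot: [0.772, 0.636, 0.001, 0.0]
wrist_force: [0.5, -0.3, -1.5]
width: 52.4
```

Run:
```python
from h import *
goto([514.1,36.1,80],78.7)
goto([514.1,36.1,64],78.7)
np.save('w4.npy',cams.calibration('wrist')['pose'])
save(cams.grab_frame('wrist'),'w4.png')
save(cams.grab_frame('scene'),'s4.png')
save(cv2.resize(load('s4.png')[195:325,270:380],None,fx=4,fy=4),'s4c.png')
```

```text
t 7.67 tcp [515.8  38.4  80. ] yaw x 79.01 tilt [ 1.2e-03  5.0e-04 -1.0e+00] w 52.4 F [ 0.5 -0.3 -1.5] q [ 0.07  0.38 -0.45  0.74  0.    0.27]
total cm [-0.255 -0.129 -0.002] rows 1 each [-0.255 -0.129 -0.002]
twist z units 0.052
t 7.67 tcp [515.8  38.4  80. ] yaw x 79.01 tilt [ 1.2e-03  5.0e-04 -1.0e+00] w 52.4 F [ 0.5 -0.3 -1.5] q [ 0.07  0.38 -0.45  0.74  0.    0.27]
total cm [-0.256 -0.13   1.598] rows 1 each [-0.256 -0.13   1.598]
twist z units 0.052
```

View pics/w4.png

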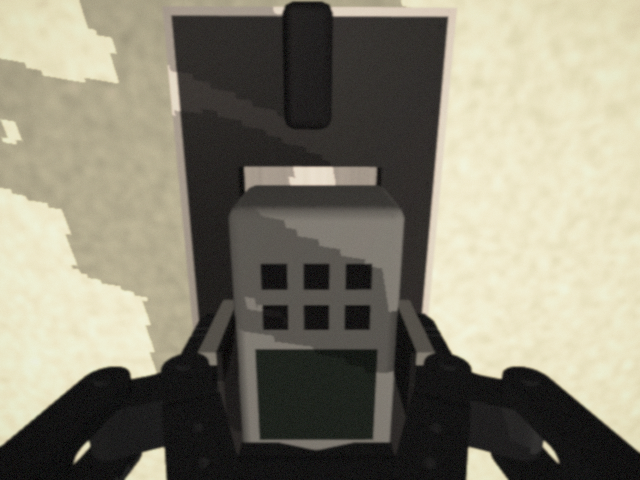

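View pics/s4c.png

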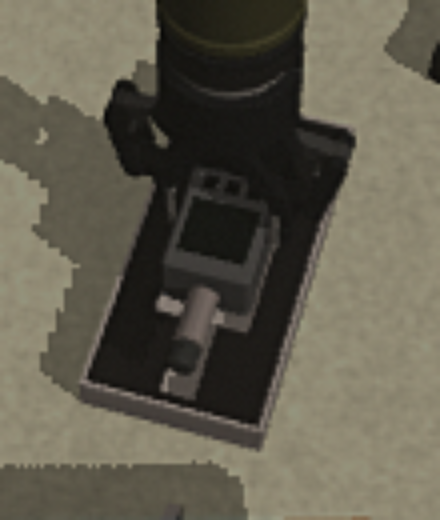

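Run:
```python
from h import *
W=cams.calibration('wrist'); W['pose']=np.load('w4.npy'); o=env.get_obs(); M=R.from_quat(o['tool_rot']).as_matrix()
f=lambda u,v,z:(M.T@(onz(W,u,v,z)-o['tcp_pos'])).round(1)
print('recess',f(240,170,25),f(381,170,25),'back edge',f(310,166.5,25))
print('rim inner back',f(172,16,26),f(448,16,26),'outer',f(165,10,26),f(456,10,26))
print('left rim',f(172,16,26),f(198,310,26),'right',f(448,16,26),f(424,310,26))
print('meter',f(235,212,80),f(400,212,80),f(243,442,80),f(392,442,80))
print('grip top',f(284,10,75),f(332,10,75),f(288,127,75),f(330,127,75))
goto([514.1,36.1,64],78.7)
im=load('w4.png');save(cv2.resize(im[150:230,220:410],None,fx=4,fy=4,interpolation=cv2.INTER_CUBIC),'w4c.png')
```

```text
recess [-32.  -50.3  55.2] [ 26.9 -50.3  55.2] back edge [ -2.8 -51.8  55.2]
rim inner back [ -54.2 -108.    54. ] [  49.2 -108.    54.1] outer [ -56.6 -110.    54. ] [  52.  -110.    54.1]
left rim [ -54.2 -108.    54. ] [-54.7  13.9  54.3] right [  49.2 -108.    54.1] [49.6 14.  54.4]
meter [-24.2 -45.7   0.2] [ 24.6 -45.7   0.2] [-26.2  38.3   0.3] [26.8 38.4  0.4]
grip top [  -8.8 -100.2    5.1] [   4.1 -100.2    5.1] [ -8.4 -69.8   5.2] [  3.8 -69.8   5.2]
t 7.77 tcp [516.1  38.2  80.3] yaw x 79.02 tilt [ 2.e-03  4.e-04 -1.e+00] w 52.8 F [ 0.   0.3 -1.7] q [ 0.07  0.38 -0.45  0.74  0.    0.27]
total cm [-0.248 -0.154  1.629] rows 1 each [-0.248 -0.154  1.629]
twist z units 0.053
```

View pics/w4c.png

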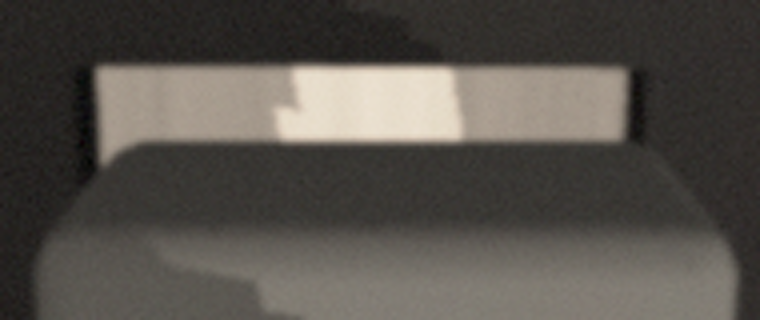

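Call:
drive_tool(
  rows=[
    {"twist": [0, 0, 0], "translation": [-0.27, -0.1, 0], "grip": 0},
    {"twist": [0, 0, 0], "translation": [0, 0, 0.8], "grip": 0},
    {"twist": [0, 0, 0], "translation": [0, 0, 0.5], "grip": 0},
    {"twist": [0, 0, 0], "translation": [0, 0, 0], "grip": 0},
    {"twist": [0, 0, 0], "translation": [0, 0, 0], "grip": 0},
  ],
)

```text
time: 8.18
tcp_pos: [512.9, 34.6, 65.7]
tool_rot: [0.772, 0.636, -0.001, -0.0]
wrist_force: [0.3, -0.8, -2.7]
width: 53.1
```

Run:
```python
from h import *
goto([514.1,36.1,51],78.9)
np.save('w5.npy',cams.calibration('wrist')['pose'])
save(cams.grab_frame('wrist'),'w5.png')
save(cv2.resize(load('w5.png')[100:340,140:460],None,fx=2.4,fy=2.4),'w5c.png')
```

```text
t 8.18 tcp [512.9  34.6  65.7] yaw x 78.93 tilt [-1.6e-03 -1.0e-04 -1.0e+00] w 53.1 F [ 0.3 -0.8 -2.7] q [ 0.07  0.4  -0.47  0.7   0.    0.26]
total cm [0.174 0.092 1.474] rows 1 each [0.174 0.092 1.474]
twist z units 0.004
```

View pics/w5c.png

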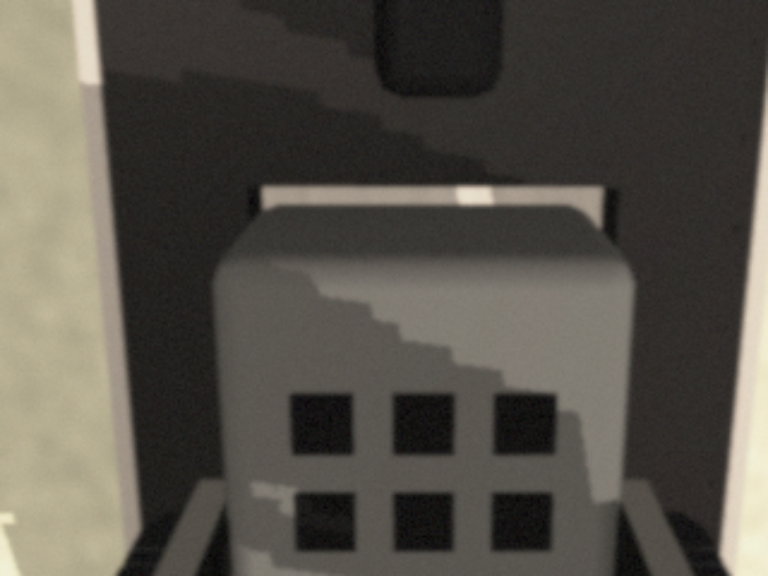

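Call:
drive_tool(
  rows=[
    {"twist": [0, 0, 0], "translation": [0.13, 0, 0], "grip": 0},
    {"twist": [0, 0, 0], "translation": [0, 0, 0.4], "grip": 0},
    {"twist": [0, 0, 0], "translation": [0, 0, 0.3], "grip": 0},
    {"twist": [0, 0, 0], "translation": [0, 0, 0], "grip": 0},
    {"twist": [0, 0, 0], "translation": [0, 0, 0], "grip": 0},
  ],
)

```text
time: 8.65
tcp_pos: [513.5, 35.8, 59.1]
tool_rot: [0.772, 0.636, -0.0, -0.0]
wrist_force: [0.0, 0.5, -1.9]
width: 53.1
```

Run:
```python
from h import *
goto([514.1,36.1,51.6],78.9)
save(cams.grab_frame('wrist'),'w6.png')
save(cv2.resize(load('w6.png')[100:340,140:460],None,fx=2.4,fy=2.4),'w6c.png')
```

```text
t 8.65 tcp [513.5  35.8  59.1] yaw x 78.92 tilt [-8.e-04 -0.e+00 -1.e+00] w 53.1 F [ 0.   0.5 -1.9] q [ 0.07  0.41 -0.48  0.68  0.    0.26]
total cm [0.04  0.055 0.747] rows 1 each [0.04  0.055 0.747]
twist z units 0.004
```

View pics/w6c.png

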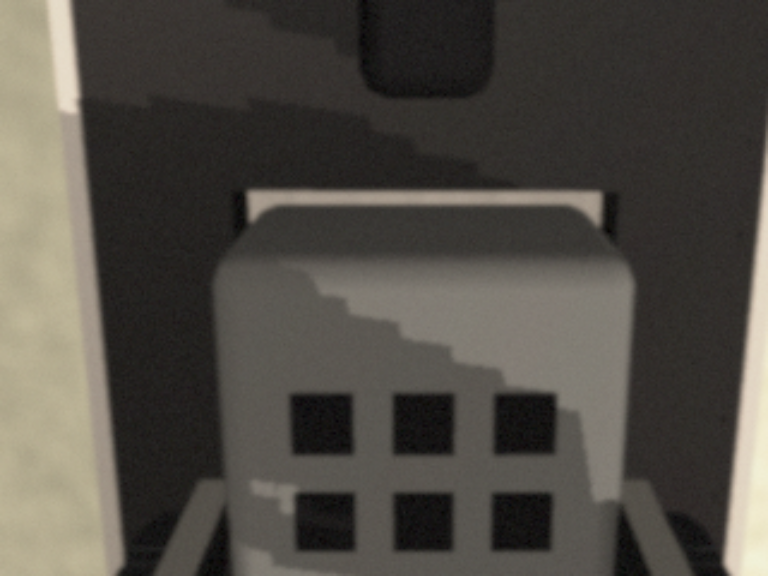

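The meter is now inside the cutout, centred at crop (424), with force still at its weight only. I'll press down the last 7.5 mm.

Call:
drive_tool(
  rows=[
    {"twist": [0, 0, 0], "translation": [0, 0, 0.4], "grip": 0},
    {"twist": [0, 0, 0], "translation": [0, 0, 0.3], "grip": 0},
    {"twist": [0, 0, 0], "translation": [0, 0, 0.1], "grip": 0},
    {"twist": [0, 0, 0], "translation": [0, 0, 0], "grip": 0},
    {"twist": [0, 0, 0], "translation": [0, 0, 0], "grip": 0},
  ],
)

```text
time: 9.12
tcp_pos: [513.9, 35.8, 51.6]
tool_rot: [0.772, 0.636, 0.0, 0.0]
wrist_force: [-0.5, -0.4, 2.4]
width: 52.5
```

Run:
```python
from h import *
goto([514.1,36.1,51.6],78.9)
```

```text
t 9.12 tcp [513.9  35.8  51.6] yaw x 78.93 tilt [ 2.e-04  1.e-04 -1.e+00] w 52.5 F [-0.5 -0.4  2.4] q [ 0.07  0.42 -0.49  0.67  0.    0.26]
total cm [0.029 0.017 0.003] rows 1 each [0.029 0.017 0.003]
twist z units 0.004
```

Call:
drive_tool(
  rows=[
    {"twist": [0, 0, 0], "translation": [0, 0, 0.1], "grip": 0},
    {"twist": [0, 0, 0], "translation": [0, 0, 0.1], "grip": 0},
    {"twist": [0, 0, 0], "translation": [0, 0, 0], "grip": 0},
    {"twist": [0, 0, 0], "translation": [0, 0, 0], "grip": 0},
  ],
)

```text
time: 9.45
tcp_pos: [513.9, 35.8, 51.5]
tool_rot: [0.772, 0.636, 0.001, 0.0]
wrist_force: [-6.2, -0.4, 18.3]
width: 52.7
```

Call:
drive_tool(
  rows=[
    {"twist": [0, 0, 0], "translation": [0, 0, -0.15], "grip": 0},
    {"twist": [0, 0, 0], "translation": [0, 0, 0], "grip": 0.8},
    {"twist": [0, 0, 0], "translation": [0, 0, 0], "grip": 0.8},
    {"twist": [0, 0, 0], "translation": [0, 0, 0], "grip": 0.8},
    {"twist": [0, 0, 0], "translation": [0, 0, 0], "grip": 0.8},
    {"twist": [0, 0, 0], "translation": [0, 0, -1.5], "grip": 0.8},
    {"twist": [0, 0, 0], "translation": [0, 0, -3], "grip": 0.8},
    {"twist": [0, 0, 0], "translation": [0, 0, -3], "grip": 0.8},
  ],
)

```text
time: 10.12
tcp_pos: [512.4, 35.7, 125.3]
tool_rot: [0.772, 0.636, -0.002, -0.001]
wrist_force: [1.3, -0.3, -0.2]
width: 68.4
```

Call:
drive_tool(
  rows=[
    {"twist": [0, 0, 0], "translation": [0, 0, -2], "grip": 0.4},
    {"twist": [0, 0, 0], "translation": [0, 0, 0], "grip": 0.4},
    {"twist": [0, 0, 0], "translation": [0, 0, 0], "grip": 0.4},
    {"twist": [0, 0, 0], "translation": [0, 0, 0], "grip": 0.4},
  ],
)

```text
time: 10.45
tcp_pos: [513.2, 35.8, 145.0]
tool_rot: [0.772, 0.636, -0.001, -0.0]
wrist_force: [-0.0, 0.3, -0.3]
width: 33.9
```

Run:
```python
from h import *
goto([514.1,36.1,51.6],78.9)
np.save('w7.npy',cams.calibration('wrist')['pose'])
save(cams.grab_frame('wrist'),'w7.png')
```

```text
t 10.45 tcp [513.2  35.8 145. ] yaw x 78.93 tilt [-1.3e-03 -1.0e-04 -1.0e+00] w 33.9 F [-0.   0.3 -0.3] q [ 0.07  0.31 -0.36  0.9  -0.    0.26]
total cm [0.05  0.092 9.34 ] rows 3 each [0.017 0.031 3.113]
twist z units 0.004
```

View pics/w7.png

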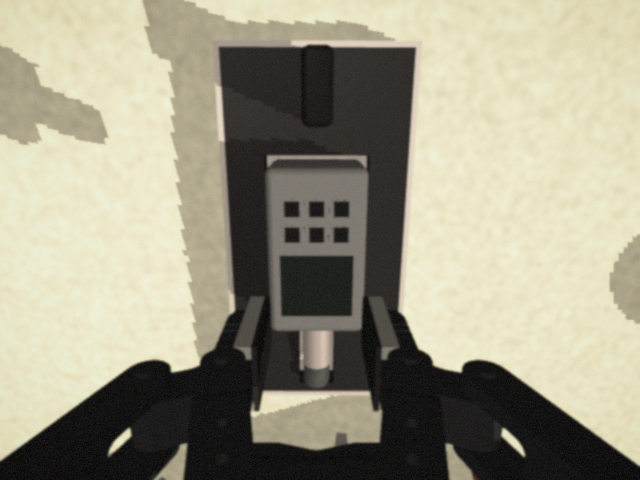

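Call:
drive_tool(
  rows=[
    {"twist": [0, 0, 0], "translation": [0, 0, 2], "grip": 0},
    {"twist": [0, 0, 0], "translation": [0, 0, 2], "grip": 0},
    {"twist": [0, 0, 0], "translation": [0, 0, 1.5], "grip": 0},
    {"twist": [0, 0, 0], "translation": [0, 0, 0.8], "grip": 0},
    {"twist": [0, 0, 0], "translation": [0, 0, 0], "grip": 0},
    {"twist": [0, 0, 0], "translation": [0, 0, 0.3], "grip": 0},
    {"twist": [0, 0, 0], "translation": [0, 0, 0.3], "grip": 0},
    {"twist": [0, 0, 0], "translation": [0, 0, 0], "grip": 0},
  ],
)

```text
time: 11.17
tcp_pos: [514.1, 35.9, 77.0]
tool_rot: [0.772, 0.636, 0.0, 0.0]
wrist_force: [0.3, 0.1, 0.2]
width: 0.0
```

Call:
drive_tool(
  rows=[
    {"twist": [0, 0, 0], "translation": [0, 0, 0.2], "grip": 0},
    {"twist": [0, 0, 0], "translation": [0, 0, 0.15], "grip": 0},
    {"twist": [0, 0, 0], "translation": [0, 0, 0.1], "grip": 0},
    {"twist": [0, 0, 0], "translation": [0, 0, 0], "grip": 0},
  ],
)

```text
time: 11.5
tcp_pos: [514.4, 35.9, 74.0]
tool_rot: [0.772, 0.636, 0.001, 0.001]
wrist_force: [-2.8, 0.0, 9.7]
width: 0.1
```

Run:
```python
from h import *
W=cams.calibration('wrist'); W['pose']=np.load('w7.npy')
P=np.array([onz(W,u,v,75)[:2] for u,v in[(302,47),(333,47),(332,125),(303,125)]]);print(P.round(1),P.mean(0))
print('rim',onz(W,215,43,26),onz(W,420,43,26), 'mid',(onz(W,215,43,26)+onz(W,420,43,26))/2)
g=P.mean(0); goto([g[0],g[1],140],78.9)
```

```text
[[414.6  48.8]
 [417.1  61.5]
 [448.   55.4]
 [445.5  42.8]] [431.31378473  52.11956567]
rim [397.51733778   4.11723338  26.        ] [418.1762865  109.51228184  26.        ] mid [407.84681214  56.81475761  26.        ]
t 11.5 tcp [514.4  35.9  74. ] yaw x 78.93 tilt [ 1.9e-03  1.0e-04 -1.0e+00] w 0.1 F [-2.8  0.   9.7] q [ 0.07  0.39 -0.46  0.72 -0.    0.26]
total cm [ 0.    -8.456 -6.613] rows 3 each [ 0.    -2.819 -2.204]
twist z units 0.004
```

Call:
drive_tool(
  rows=[
    {"twist": [0, 0, 0], "translation": [0, 0, -2], "grip": 0},
    {"twist": [0, 0, 0], "translation": [0, 0, -3], "grip": 0.6},
    {"twist": [0, 0, 0], "translation": [0, -2, -1], "grip": 0.6},
    {"twist": [0, 0, 0], "translation": [0, -3, 0], "grip": 0.6},
    {"twist": [0, 0, 0], "translation": [0, -3, 0], "grip": 0.6},
    {"twist": [0, 0, 0], "translation": [0, -0.45, 0], "grip": 0.6},
    {"twist": [0, 0, 0], "translation": [0, 0, 0], "grip": 0.6},
    {"twist": [0, 0, 0], "translation": [0, 0, 0], "grip": 0.6},
  ],
)

```text
time: 12.17
tcp_pos: [431.8, 52.2, 132.9]
tool_rot: [0.772, 0.636, 0.001, 0.001]
wrist_force: [0.0, 0.7, 0.4]
width: 51.4
```

Run:
```python
from h import *
goto([431.3,52.1,52.5],78.9)
np.save('w8.npy',cams.calibration('wrist')['pose'])
save(cams.grab_frame('wrist'),'w8.png')
```

```text
t 12.17 tcp [431.8  52.2 132.9] yaw x 78.95 tilt [ 2.3e-03  1.0e-04 -1.0e+00] w 51.4 F [0.  0.7 0.4] q [ 0.12  0.2  -0.56  0.81 -0.    0.31]
total cm [-0.022 -0.064  8.045] rows 3 each [-0.007 -0.021  2.682]
twist z units 0.008
```

View pics/w8.png

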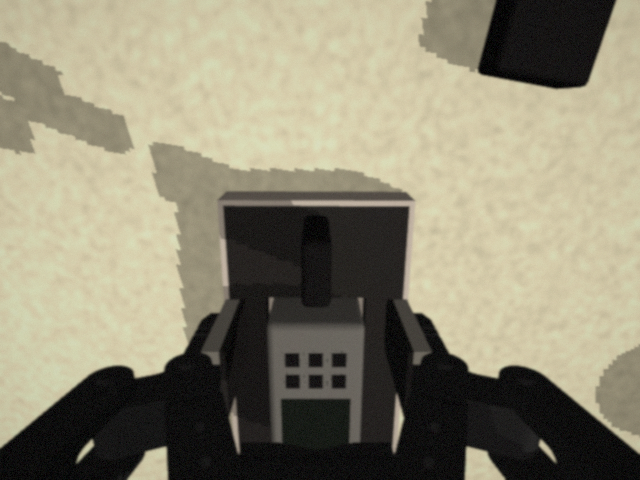

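The grip at (316,260) is centred between the fingers, so I'll descend and pinch it.

Call:
drive_tool(
  rows=[
    {"twist": [0, 0, 0], "translation": [0, 0, 2.5], "grip": 0.6},
    {"twist": [0, 0, 0], "translation": [0, 0, 3], "grip": 0.6},
    {"twist": [0, 0, 0], "translation": [0, 0, 1.8], "grip": 0.6},
    {"twist": [0, 0, 0], "translation": [0, 0, 0.7], "grip": 0.6},
    {"twist": [0, 0, 0], "translation": [0, 0, 0], "grip": 0.4},
    {"twist": [0, 0, 0], "translation": [0, 0, 0], "grip": 0},
    {"twist": [0, 0, 0], "translation": [0, 0, 0], "grip": 0},
    {"twist": [0, 0, 0], "translation": [0, 0, 0], "grip": 0},
  ],
)

```text
time: 12.88
tcp_pos: [432.5, 52.0, 53.5]
tool_rot: [0.772, 0.635, 0.001, 0.001]
wrist_force: [1.5, -1.0, -1.7]
width: 13.4
```

Call:
drive_tool(
  rows=[
    {"twist": [0, 0, 0], "translation": [0, 0, 0], "grip": 0},
    {"twist": [0, 0, 0], "translation": [0, 0, 0], "grip": 0},
    {"twist": [0, 0, 0], "translation": [0, 0, 0], "grip": 0},
  ],
)

```text
time: 13.13
tcp_pos: [432.5, 52.0, 53.5]
tool_rot: [0.772, 0.635, 0.001, 0.001]
wrist_force: [1.7, -1.5, 6.5]
width: 13.4
```

Run:
```python
from h import *
th=np.radians(5.95);x=np.array([np.cos(th),np.sin(th)]);o=np.array([719.2,-50.4])
for s in(-170,-150,-40): print(s,'grip at',o+s*x)
g=o-150*x; goto([g[0],g[1],52.5],95.95)
```

```text
-170 grip at [550.11583506 -68.02229171]
-150 grip at [570.00808976 -65.94908092]
-40 grip at [679.4154906  -54.54642158]
t 13.13 tcp [432.5  52.   53.5] yaw x 78.91 tilt [ 3.4e-03 -2.0e-04 -1.0e+00] w 13.4 F [ 1.7 -1.5  6.5] q [ 0.12  0.3  -0.68  0.59 -0.    0.31]
total cm [-8.932 15.764  0.148] rows 5 each [-1.786  3.153  0.03 ]
twist z units -2.84
```

Call:
drive_tool(
  rows=[
    {"twist": [0, 0, -0.3], "translation": [0, 0, -0.05], "grip": 0},
    {"twist": [0, 0, -0.5], "translation": [0, 0, 0], "grip": 0},
    {"twist": [0, 0, -0.5], "translation": [0, 0, 0], "grip": 0},
    {"twist": [0, 0, -0.5], "translation": [0, 0, 0], "grip": 0},
    {"twist": [0, 0, -0.5], "translation": [0, 0, 0], "grip": 0},
    {"twist": [0, 0, -0.54], "translation": [0, 0, 0], "grip": 0},
    {"twist": [0, 0, 0], "translation": [0, 0, 0], "grip": 0},
    {"twist": [0, 0, 0], "translation": [0, 0, 0], "grip": 0},
  ],
)

```text
time: 13.8
tcp_pos: [431.7, 51.9, 53.5]
tool_rot: [0.67, 0.743, 0.0, 0.001]
wrist_force: [0.6, -2.1, 5.4]
width: 13.2
```

Run:
```python
from h import *
goto([460.6,-77.3,53.5],95.95)
```

```text
t 13.8 tcp [431.7  51.9  53.5] yaw x 95.92 tilt [ 1.8e-03 -4.0e-04 -1.0e+00] w 13.2 F [ 0.6 -2.1  5.4] q [ 0.12  0.3  -0.68  0.59 -0.    0.02]
total cm [-1.315e+01  1.542e+00  1.100e-02] rows 4 each [-3.288e+00  3.850e-01  3.000e-03]
twist z units -0.005
```

Call:
drive_tool(
  rows=[
    {"twist": [0, 0, 0], "translation": [-0.8, 0, 0], "grip": 0},
    {"twist": [0, 0, 0], "translation": [-1.5, 0.2, 0], "grip": 0},
    {"twist": [0, 0, 0], "translation": [-2, 0.3, 0], "grip": 0},
    {"twist": [0, 0, 0], "translation": [-2, 0.3, 0], "grip": 0},
    {"twist": [0, 0, 0], "translation": [-2, 0.3, 0], "grip": 0},
    {"twist": [0, 0, 0], "translation": [-2, 0.3, 0], "grip": 0},
    {"twist": [0, 0, 0], "translation": [-1.8, 0.15, 0], "grip": 0},
    {"twist": [0, 0, 0], "translation": [-1.05, 0, 0], "grip": 0},
  ],
)

```text
time: 14.47
tcp_pos: [460.8, -76.4, 53.5]
tool_rot: [0.669, 0.743, 0.002, -0.001]
wrist_force: [0.1, 10.2, 12.1]
width: 13.7
```

Call:
drive_tool(
  rows=[
    {"twist": [0, 0, 0], "translation": [0, 0, 0], "grip": 0},
    {"twist": [0, 0, 0], "translation": [0, 0, 0], "grip": 0},
    {"twist": [0, 0, 0], "translation": [0, 0, 0], "grip": 0},
  ],
)

```text
time: 14.72
tcp_pos: [461.0, -78.0, 53.5]
tool_rot: [0.67, 0.742, 0.0, 0.001]
wrist_force: [0.5, -4.5, 5.9]
width: 13.7
```

Run:
```python
from h import *
goto([460.6,-77.3,53.5],95.95)
np.save('w9.npy',cams.calibration('wrist')['pose'])
save(cams.grab_frame('top'),'t9.png');save(cams.grab_frame('scene'),'s9.png')
save(cv2.resize(load('t9.png')[110:320,260:460],None,fx=2.8,fy=2.8,interpolation=cv2.INTER_CUBIC),'t9c.png')
save(cv2.resize(load('s9.png')[150:350,180:390],None,fx=2.8,fy=2.8,interpolation=cv2.INTER_CUBIC),'s9c.png')
```

```text
t 14.72 tcp [461.  -78.   53.5] yaw x 95.87 tilt [ 0.002  -0.0013 -1.    ] w 13.7 F [ 0.5 -4.5  5.9] q [-0.17  0.35 -0.6   0.62 -0.   -0.27]
total cm [ 0.071 -0.032 -0.   ] rows 1 each [ 0.071 -0.032 -0.   ]
twist z units -0.014
```

View pics/t9c.png

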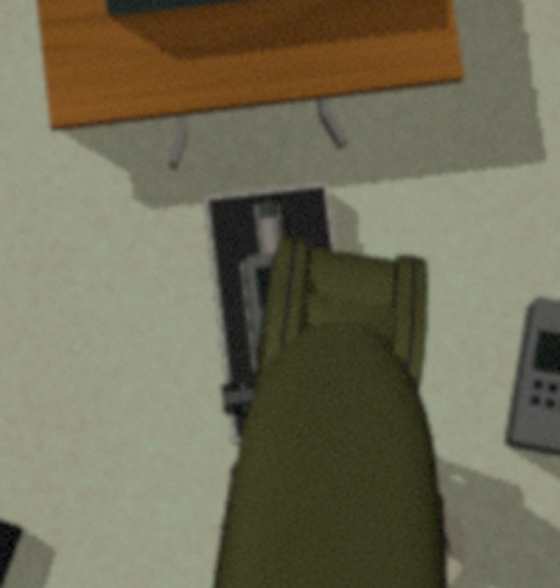

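View pics/s9c.png

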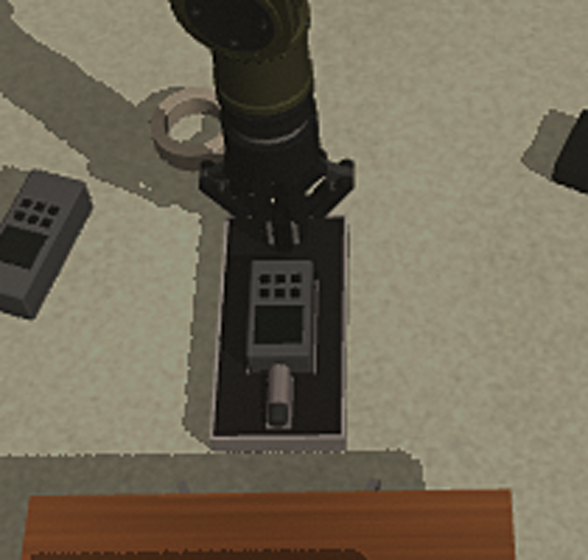

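Run:
```python
from h import *
T=cams.calibration('top');S=cams.calibration('scene')
def cv(p,ox,oy,k=2.8): return ((p[0]+.5)/k-.5+ox,(p[1]+.5)/k-.5+oy)
th=np.radians(5.95);x=np.array([np.cos(th),np.sin(th)]);y=np.array([-x[1],x[0]]);o=np.array([719.2,-50.4])
def loc(cal,p,ox,oy,z):
    q=onz(cal,*cv(p,ox,oy),z)[:2]-o; return np.array([q@x,q@y]).round(1)
print('T front L,R',loc(T,(209,201),260,110,26),loc(T,(324,188),260,110,26))
print('T left edge',loc(T,(212,225),260,110,26),loc(T,(235,420),260,110,26))
print('T rail tips',loc(T,(174,165),260,110,24),loc(T,(342,146),260,110,24),'roots',loc(T,(184,120),260,110,24),loc(T,(323,101),260,110,24))
print('S front L,R',loc(S,(346,436),180,150,26),loc(S,(211,437),180,150,26),'back L,R',loc(S,(344,218),180,150,26),loc(S,(228,218),180,150,26))
print('S rail roots',loc(S,(378,484),180,150,24),loc(S,(184,487),180,150,24))
```

```text
T front L,R [-70.6  49.8] [-70.9 -52.9]
T left edge [-92.5  49.7] [-267.1   50.4]
T rail tips [-33.8  76.8] [-34.3 -74. ] roots [ 6.2 63.1] [  8.8 -62.5]
S front L,R [-69.4  54. ] [-69.7 -55.6] back L,R [-283.2   50.3] [-284.4  -54.3]
S rail roots [-28.5  79.7] [-27.6 -74.5]
```

Call:
drive_tool(
  rows=[
    {"twist": [0, 0, 0], "translation": [0.2, 0.6, 0], "grip": 0},
    {"twist": [0, 0, 0], "translation": [0, 1.4, 0], "grip": 0},
    {"twist": [0, 0, 0], "translation": [0, 1.5, 0], "grip": 0},
    {"twist": [0, 0, 0], "translation": [0, 1.5, 0], "grip": 0},
    {"twist": [0, 0, 0], "translation": [0, 1.5, 0], "grip": 0},
    {"twist": [0, 0, 0], "translation": [0, 1.5, 0], "grip": 0},
  ],
)

```text
time: 15.32
tcp_pos: [531.6, -66.6, 53.3]
tool_rot: [0.67, 0.742, -0.005, -0.005]
wrist_force: [-17.1, -2.8, 24.4]
width: 13.5
```

Call:
drive_tool(
  rows=[
    {"twist": [0, 0, 0], "translation": [0, 1.3, 0], "grip": 0},
    {"twist": [0, 0, 0], "translation": [0, 1.3, 0], "grip": 0},
    {"twist": [0, 0, 0], "translation": [0, 1.3, 0], "grip": 0},
  ],
)

```text
time: 15.57
tcp_pos: [571.0, -62.6, 53.3]
tool_rot: [0.67, 0.743, -0.005, -0.005]
wrist_force: [-14.5, -1.7, 20.8]
width: 13.3
```

```bash
cat >> h.py <<'E'
def sl():
    th=np.radians(5.95);x=np.array([np.cos(th),np.sin(th)]);y=np.array([-x[1],x[0]]);o=np.array([719.2,-50.4])
    q=env.get_obs()['tcp_pos'][:2]-o; print('s',(q@x).round(1),'lat',(q@y).round(1))
    g=o-40*x; goto([g[0],g[1],53.5],95.95)
    print('moment',env.get_obs()['moment'].round(2))
E
python3 -c "
from h import *
sl()"
```

```text
s -148.7 lat 3.3
t 15.57 tcp [571.  -62.6  53.3] yaw x 95.9 tilt [-1.350e-02 -4.000e-04 -9.999e-01] w 13.3 F [-14.5  -1.7  20.8] q [-0.11  0.5  -0.32  0.76 -0.   -0.21]
total cm [-0.317 10.869 -0.171] rows 3 each [-0.106  3.623 -0.057]
twist z units -0.008
moment [-0.44  2.81 -0.01]
```

Call:
drive_tool(
  rows=[
    {"twist": [0, 0, 0], "translation": [-0.1, 0.8, -0.05], "grip": 0},
    {"twist": [0, 0, 0], "translation": [0, 0.3, 0], "grip": 0},
    {"twist": [0, 0, 0], "translation": [0, 0, 0], "grip": 0},
    {"twist": [0, 0, 0], "translation": [0, 0, 0], "grip": 0},
  ],
)

```text
time: 15.9
tcp_pos: [585.1, -62.2, 53.3]
tool_rot: [0.67, 0.743, -0.002, -0.003]
wrist_force: [-6.5, -0.0, 11.4]
width: 13.1
```

Run:
```python
from h import *
sl()
save(cams.grab_frame('scene'),'s10.png');save(cams.grab_frame('wrist'),'w10.png')
save(np.hstack([cv2.resize(load('s10.png')[190:350,210:370],(400,400)),cv2.resize(load('w10.png'),(400,400))]),'c10.png')
```

```text
s -134.6 lat 2.2
t 15.9 tcp [585.1 -62.2  53.3] yaw x 95.94 tilt [-7.7e-03  4.0e-04 -1.0e+00] w 13.1 F [-6.5 -0.  11.4] q [-0.11  0.52 -0.29  0.77 -0.   -0.21]
total cm [-0.216  9.461 -0.093] rows 3 each [-0.072  3.154 -0.031]
twist z units -0.002
moment [-0.26  1.72  0.01]
```

View pics/c10.png

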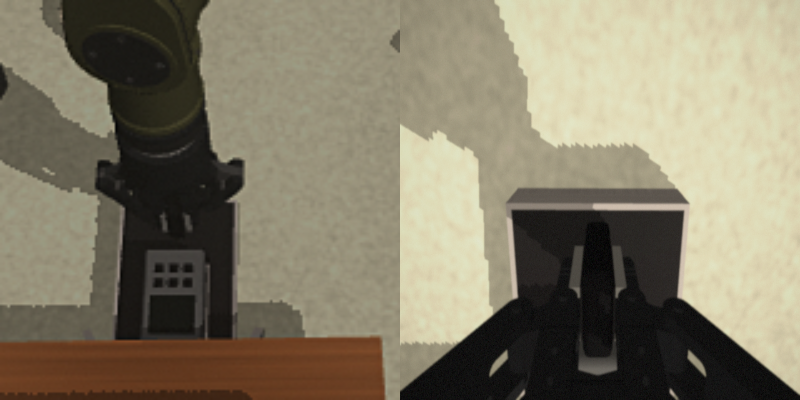

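The tray's front is inside the mouth and centred between the rails, with no side force, so I carry on.

Call:
drive_tool(
  rows=[
    {"twist": [0, 0, 0], "translation": [0, 0.8, 0], "grip": 0},
    {"twist": [0, 0, 0], "translation": [0, 1.3, 0], "grip": 0},
    {"twist": [0, 0, 0], "translation": [0, 1.4, 0], "grip": 0},
    {"twist": [0, 0, 0], "translation": [0, 1.4, 0], "grip": 0},
    {"twist": [0, 0, 0], "translation": [0, 1.4, 0], "grip": 0},
    {"twist": [0, 0, 0], "translation": [0, 1, 0], "grip": 0},
    {"twist": [0, 0, 0], "translation": [0, 0.6, 0], "grip": 0},
    {"twist": [0, 0, 0], "translation": [0, 0.2, 0], "grip": 0},
  ],
)

```text
time: 16.67
tcp_pos: [665.2, -53.9, 53.3]
tool_rot: [0.67, 0.743, -0.003, -0.004]
wrist_force: [-12.9, -1.5, 15.6]
width: 13.1
```

```bash
python3 -c "
from h import *
sl()"
```

```text
s -54.0 lat 2.1
t 16.67 tcp [665.2 -53.9  53.3] yaw x 95.93 tilt [-0.0096 -0.     -1.    ] w 13.1 F [-12.9  -1.5  15.6] q [-0.08  0.64 -0.06  0.88 -0.   -0.18]
total cm [-0.212  1.403 -0.033] rows 1 each [-0.212  1.403 -0.033]
twist z units -0.004
moment [-0.42  2.62 -0.03]
```

Call:
drive_tool(
  rows=[
    {"twist": [0, 0, 0], "translation": [0, 0.3, 0], "grip": 0},
    {"twist": [0, 0, 0], "translation": [0, 0.3, 0], "grip": 0},
    {"twist": [0, 0, 0], "translation": [0, 0.2, 0], "grip": 0},
    {"twist": [0, 0, 0], "translation": [0, 0.2, 0], "grip": 0},
    {"twist": [0, 0, 0], "translation": [0, 0.1, 0], "grip": 0},
  ],
)

```text
time: 17.08
tcp_pos: [675.1, -52.8, 53.3]
tool_rot: [0.67, 0.743, -0.003, -0.004]
wrist_force: [-11.8, -1.1, 12.9]
width: 13.8
```

Call:
drive_tool(
  rows=[
    {"twist": [0, 0, 0], "translation": [0, 0.2, 0], "grip": 0},
    {"twist": [0, 0, 0], "translation": [0, 0.1, 0], "grip": 0},
  ],
)

```text
time: 17.25
tcp_pos: [678.1, -52.6, 53.3]
tool_rot: [0.67, 0.743, -0.003, -0.004]
wrist_force: [-10.9, -0.9, 13.5]
width: 13.2
```

```bash
python3 -c "
from h import *
sl()"
```

```text
s -41.1 lat 2.1
t 17.25 tcp [678.1 -52.6  53.3] yaw x 95.91 tilt [-1.050e-02  1.000e-04 -9.999e-01] w 13.2 F [-10.9  -0.9  13.5] q [-0.08  0.66 -0.02  0.9  -0.   -0.18]
total cm [-0.209  0.111 -0.017] rows 1 each [-0.209  0.111 -0.017]
twist z units -0.006
moment [-0.38  2.31  0.04]
```

Call:
drive_tool(
  rows=[
    {"twist": [0, 0, 0], "translation": [0, 0.2, 0], "grip": 0},
    {"twist": [0, 0, 0], "translation": [0, 0.1, 0], "grip": 0},
  ],
)

```text
time: 17.42
tcp_pos: [680.2, -52.3, 53.3]
tool_rot: [0.67, 0.743, -0.004, -0.005]
wrist_force: [-14.6, -2.1, 17.1]
width: 13.3
```

Call:
drive_tool(
  rows=[
    {"twist": [0, 0, 0], "translation": [0, 0.15, 0], "grip": 0},
    {"twist": [0, 0, 0], "translation": [0, 0.1, 0], "grip": 0},
  ],
)

```text
time: 17.58
tcp_pos: [680.1, -52.3, 53.3]
tool_rot: [0.67, 0.743, -0.006, -0.006]
wrist_force: [-20.4, -3.3, 21.0]
width: 13.5
```

Call:
drive_tool(
  rows=[
    {"twist": [0, 0, 0], "translation": [0, 0.1, 0], "grip": 0},
    {"twist": [0, 0, 0], "translation": [0, 0.1, 0], "grip": 0},
    {"twist": [0, 0, 0], "translation": [0, 0, 0], "grip": 0},
  ],
)

```text
time: 17.83
tcp_pos: [680.2, -52.3, 53.3]
tool_rot: [0.67, 0.742, -0.007, -0.007]
wrist_force: [-23.6, -2.7, 22.3]
width: 13.5
```

Call:
drive_tool(
  rows=[
    {"twist": [0, 0, 0], "translation": [0, 0, 0], "grip": 0.5},
    {"twist": [0, 0, 0], "translation": [0, 0, 0], "grip": 0.5},
    {"twist": [0, 0, 0], "translation": [0, 0, 0], "grip": 0.5},
    {"twist": [0, 0, 0], "translation": [0, 0, 0], "grip": 0.5},
    {"twist": [0, 0, 0], "translation": [0, 0, -1.5], "grip": 0.5},
    {"twist": [0, 0, 0], "translation": [0, 0, -3], "grip": 0.5},
    {"twist": [0, 0, 0], "translation": [0, 0, -3], "grip": 0.5},
    {"twist": [0, 0, 0], "translation": [0, 0, -3], "grip": 0.5},
  ],
)

```text
time: 18.5
tcp_pos: [691.0, -51.6, 158.6]
tool_rot: [0.669, 0.743, -0.0, -0.001]
wrist_force: [0.8, 0.5, 0.0]
width: 42.8
```

Call:
drive_tool(
  rows=[
    {"twist": [0, 0, 0], "translation": [0, -2, -3], "grip": 0.5},
    {"twist": [0, 0, 0], "translation": [0, -3, -2], "grip": 0.5},
    {"twist": [0, 0, 0], "translation": [0, -3, 0], "grip": 0.5},
    {"twist": [0, 0, 0], "translation": [0, -3, 0], "grip": 0.5},
    {"twist": [0, 0, 0], "translation": [0, -3, 0], "grip": 0.5},
    {"twist": [0, 0, 0], "translation": [0, -3, 0], "grip": 0.5},
    {"twist": [0, 0, 0], "translation": [0, 0, 0], "grip": 0.5},
    {"twist": [0, 0, 0], "translation": [0, 0, 0], "grip": 0.5},
  ],
)

```text
time: 19.17
tcp_pos: [520.7, -69.5, 208.4]
tool_rot: [0.67, 0.743, -0.0, -0.0]
wrist_force: [1.3, 0.3, 0.1]
width: 42.6
```

Run:
```python
from h import *
sl()
for n in('top','scene'): save(cams.grab_frame(n),n+'11.png')
save(cv2.resize(load('top11.png')[110:230,270:400],None,fx=5,fy=5,interpolation=cv2.INTER_CUBIC),'t11c.png')
save(cv2.resize(load('scene11.png')[230:350,200:350],None,fx=5,fy=5,interpolation=cv2.INTER_CUBIC),'s11c.png')
```

```text
s -199.4 lat 1.6
t 19.17 tcp [520.7 -69.5 208.4] yaw x 95.93 tilt [-5.e-04  4.e-04 -1.e+00] w 42.6 F [1.3 0.3 0.1] q [-0.13  0.28 -0.22  1.06  0.   -0.24]
total cm [-0.161 15.952 15.484] rows 6 each [-0.027  2.659  2.581]
twist z units -0.003
moment [-0.06 -0.08 -0.08]
```

View pics/t11c.png

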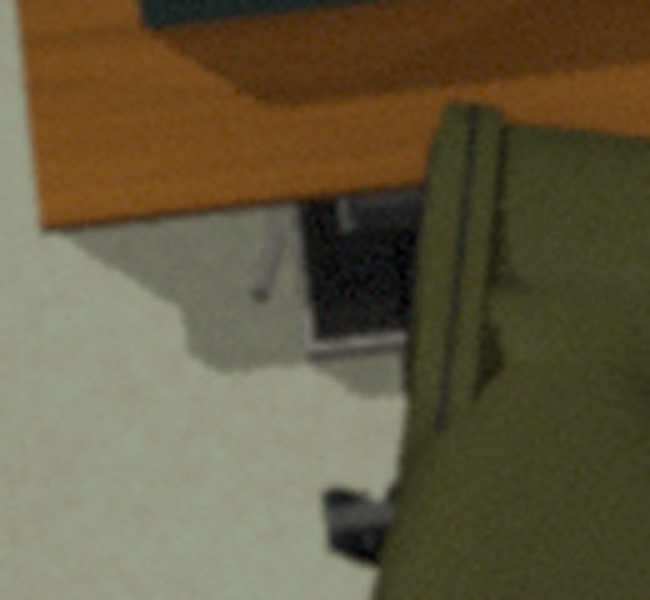

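View pics/s11c.png

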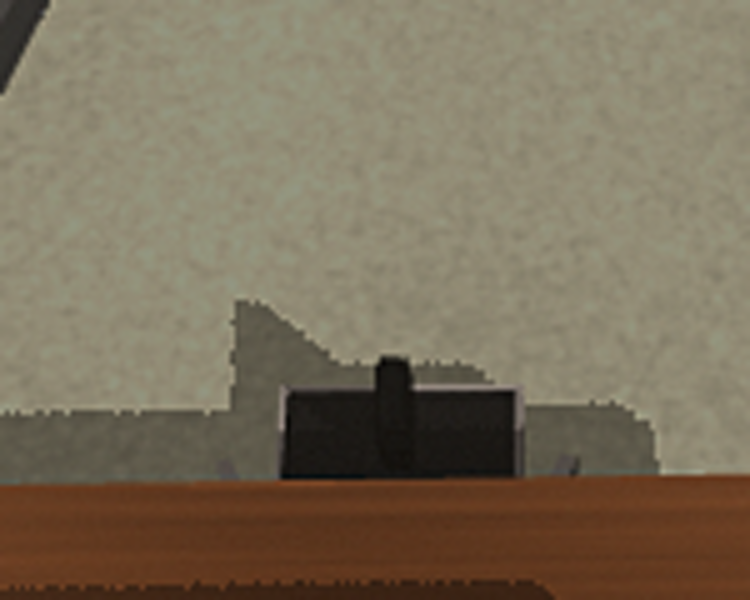

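View pics/scene11.png

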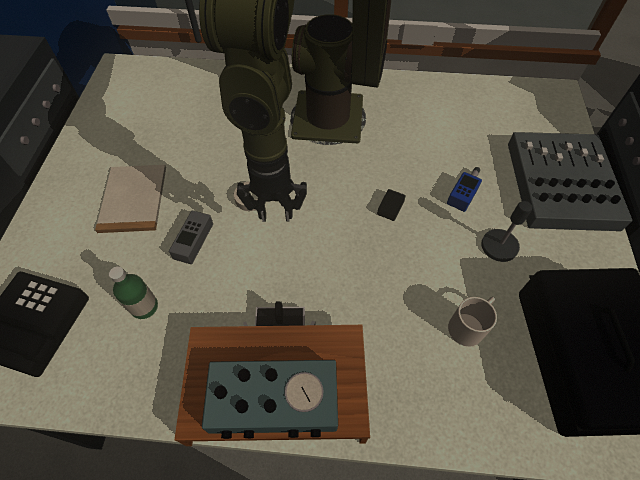

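Run:
```python
from h import *
T=cams.calibration('top');S=cams.calibration('scene')
th=np.radians(5.95);x=np.array([np.cos(th),np.sin(th)]);y=np.array([-x[1],x[0]]);o=np.array([719.2,-50.4])
def loc(cal,p,ox,oy,z,k=5):
    q=onz(cal,(p[0]+.5)/k-.5+ox,(p[1]+.5)/k-.5+oy,z)[:2]-o; return np.array([q@x,q@y]).round(1)
print(loc(S,(524,385),200,230,26),loc(S,(281,388),200,230,26))
print(loc(T,(308,348),270,110,26))
print('grip top',loc(S,(393,357),200,230,75))
```

```text
[-66.4  56.6] [-66.1 -53.6]
[-63.9  56.8]
grip top [-58.3   1.4]
```

The tray's back edge is at x ≈ -65 in the riser frame, which is where it should be with the tray against the stop. The bystanders are unmoved and the gripper is clear.

```bash
python3 -c "
from h import *
print(env.finish_job(), env.get_obs()['time'])"
```

```text
the job is handed in; nothing more can be done
the job is handed in; nothing more can be done
```

The sound level meter is in its foam cutout with the nose pointing away from the grip. The tray is under the riser against the back stop, the gripper has let go, and the job is handed in. It took about 19 s of the 64 s allowed.

- **Meter seated:** pressing down stopped firmly at the height expected when it is fully down. Touching the top with closed fingertips put it at about 52 mm above the desk, as specified. The largest press was about 18 N.
- **Tray in place:** it slid in with about 11–17 N of drag, then stopped moving while the push rose to 24 N. Afterwards the cameras put its back edge at -64 to -66 mm in the riser frame (expected -65) and about 1.5 mm off the rails' centre line.
- **Other things on the desk:** the handset and the other bystanders look unmoved in the last picture. The tape roll is partly hidden behind the gripper there. The arm is about 200 mm above the desk, touching nothing.
- **Limits of the checks:** camera measurements disagreed by 1–3 mm throughout. After the tray went in, the board hid the meter almost entirely, so its seating was last checked by touch and in pictures before the tray went fully under.

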